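Make up two jewellery kits

TASK

Make up the two jewellery kits. The forming kit goes in the long tray that carries the punch rack: set the steel-topped bench block and the flat round tin flat in its two wells, one to a well, and stand the long ball-headed punch down on the floor of the rack's trough, gently easing aside the two short punches, which stay standing in it. The ring kit goes in the short plain tray: set the wooden ring box and the tall tin upright in its two wells, one to a well; let go of everything and leave it at rest.

Things in the scene. Friction and masses are not known exactly. Their poses are not given: they have to be found in the camera images.
- long_tray: Long tray (forming kit), wood, fixed, 96 (x) by 250 (y), at one of two places, turned up to 0.25 rad. Origin: underside, middle of its length. Two square wells, 82 to 84 wide inside, centred at (0, -78.5) and (0, +10.5) mm in its frame; well floor 5, wall tops 13 above the bench; walls 6 thick. The punch rack stands on its +y end. Either item may take either well.
- short_tray: Short plain tray (ring kit), same wood, fixed, 96 (x) by 182 (y), no rack, turned up to 0.25 rad. Origin: underside centre. Two square wells, 82 to 84 wide inside, centred at (0, -44.5) and (0, +44.5) mm in its frame; well floor 5, wall tops 13 above the bench; walls 6 thick. Either item may take either well.
- punch_rack: Punch rack, dark wood, fixed on the long tray, centred at (0, 103) mm in its frame and turned with it: one open-topped trough, outside 76 (x) by 42 (y) by 60 tall, inside 60 (x) by 26 (y), 50 deep. Origin: underside centre, 5 above the bench; trough floor 10, rim 60 above the origin. Two short punches stand in it, side by side along x.
- short_punch1: One short steel punch in the rack: rod of diameter 16, 79 tall, domed top, standing loose on the trough floor about 12 from mid-trough towards its - x end; the clear gap between the two (4 to 12) is narrower than the long punch. Slides or leans aside; must stay in the trough. Origin: underside centre; z up.
- short_punch2: The other short steel punch in the rack: rod of diameter 16, 79 tall, domed top, standing loose on the trough floor about 12 from mid-trough towards its + x end; the clear gap between the two (4 to 12) is narrower than the long punch. Slides or leans aside; must stay in the trough. Origin: underside centre; z up.
- bench_block: Bench block: square block 60 by 60 by 26 tall, wood below and a bright steel plate on top, 0.34 to 0.53 kg, lying flat on the bench. Origin: underside centre; z up, x and y square to its sides.
- flat_tin: Flat round aluminium tin with lid, diameter 58 (56 below the lid), 26 tall, about 0.1 kg. Origin: underside centre; z up.
- tall_tin: Tall round aluminium tin with lid, diameter 44 (43 below the lid), 62 tall, about 0.12 kg, standing upright. Origin: underside centre; z up.
- ring_box: Closed dark wooden ring box, 62 (its x) by 44 (its y) by 38 tall, brass line round it and a small brass clasp, about 0.1 kg. Origin: underside centre; z up.
- long_punch: Long doming punch, steel, 0.17 kg, 140 tall: ball of diameter 20 on top (120 to 140 above the foot), rod of diameter 14 below it, tapering over the lowest 22 to a flat foot of diameter 8. Stands in a hole (16 wide, 35 deep) of a dark wooden block, fixed, 56 by 56 by 45 tall; foot 10 above the bench. Origin: foot centre; z up the rod. A few N part the short punches.

How it is judged (in metres and radians):
At the end, for the whole second after the job is handed in: Block and flat tin in the long tray, tall tin and ring box in the short tray, each flat on a well floor (within 4 mm, tilt under 0.06 rad); all three punches in the trough, feet within 8 mm of its floor (tilt under 0.5 rad long, 0.6 short); all at rest (x of bench_block in the frame of long_tray between -0.042 and 0.042 m and y of bench_block in the frame of long_tray between -0.119 and 0.051 m and z of bench_block in the frame of long_tray between 0.001 and 0.009 m and angle between each of bench_block, flat_tin, tall_tin, ring_box's own z axis and vertical below 0.06 rad and linear speed of each of bench_block, flat_tin, tall_tin, ring_box, long_punch, short_punch1, short_punch2 below 0.02 m/s and angular speed of each of bench_block, flat_tin, tall_tin, ring_box, long_punch, short_punch1, short_punch2 below 0.3 rad/s and x of flat_tin in the frame of long_tray between -0.042 and 0.042 m and y of flat_tin in the frame of long_tray between -0.119 and 0.051 m and z of flat_tin in the frame of long_tray between 0.001 and 0.009 m and x of tall_tin in the frame of short_tray between -0.042 and 0.042 m and y of tall_tin in the frame of short_tray between -0.085 and 0.085 m and z of tall_tin in the frame of short_tray between 0.001 and 0.009 m and x of ring_box in the frame of short_tray between -0.042 and 0.042 m and y of ring_box in the frame of short_tray between -0.085 and 0.085 m and z of ring_box in the frame of short_tray between 0.001 and 0.009 m and x of long_punch in the frame of punch_rack between -0.03 and 0.03 m and y of long_punch in the frame of punch_rack between -0.014 and 0.014 m and z of long_punch in the frame of punch_rack between 0.006 and 0.018 m and angle between long_punch's own z axis and vertical below 0.5 rad and x of short_punch1 in the frame of punch_rack between -0.03 and 0.03 m and y of short_punch1 in the frame of punch_rack between -0.014 and 0.014 m and z of short_punch1 in the frame of punch_rack between 0.006 and 0.018 m and angle between each of short_punch1, short_punch2's own z axis and vertical below 0.6 rad and x of short_punch2 in the frame of punch_rack between -0.03 and 0.03 m and y of short_punch2 in the frame of punch_rack between -0.014 and 0.014 m and z of short_punch2 in the frame of punch_rack between 0.006 and 0.018 m); the robot touches nothing.
It fails at once if the long punch is forced down on a short punch with more than 30 N (contact force between long_punch and short_punch1 above 30 N or contact force between long_punch and short_punch2 above 30 N).
It also fails if it takes over 120 s, if anything falls off the work surface, if the arm or the gripper's body presses on something with over 40 N, if the wrist force passes 120 N, or if a joint passes its speed limit or range.

ROBOT

A 7-joint arm with a two-finger parallel gripper is mounted at the origin on the work surface. World frame = base frame: x ahead of the robot, y to its left, z up, the work surface at z = 0. Lengths are in m, angles in degrees, forces in N, time in s.
With the tool pointing down it reaches from about 0.425 to 0.875 m from the base axis. Payload 4.7 kg.
Tool frame: the origin (TCP) lies between the finger pads; the fingertips stand env.finger_overhang ahead of it and the grasp point (between the pads) lies 5 mm behind it (env.finger_overhang is the distance from the TCP to the fingertips, in m); z points along the fingers, y is the line along which they close (so a half turn about z gives the same grasp; the last joint's range is limited). The gripper opens to 87 mm and grips with 3 to 60 N. Pads are 19 mm wide; open, the fingers measure 117 mm over their backs; the gripper's body (75 mm by 190 mm) begins 51 mm behind the grasp point.
Start: joints at [-65.426, 18.392, -4.016, 83.108, 1.295, 78.541, -3.26], TCP at [0.262, 0.595, 0.237] pointing down, gripper open.
Joint ranges: [-163.93, 163.93], [-17.29, 119.83], [-79.2, 71.16], [3.27, 140.29], [-89.18, 269.18], [5.43, 117.66], [-154.24, 154.24]. Speed limits (degrees/s): [147.25, 147.25, 180, 180, 180, 180, 180].

INTERFACE

Orientations are given as [roll, pitch, yaw] about the fixed x, y, z axes, in that order (R = Rz(yaw) Ry(pitch) Rx(roll)).
In Python, from cell import telemetry, eyes, env, models gives the robot as it stands. The module is installed in compiled form; this text tells all that it offers.
- The arm moves only by the tool drive_tool, never from a script. Its arguments are lists of equal length, an entry for each row: "angular": the turn, a rotation vector about the tool's x, y, z in rad, a list of three; "delta_pos": the shift along the tool's x, y, z in cm, a list of three; "gripper": the finger opening in cm, from 0 to 8.7. A call has 1 to 20 rows; each row shifts and turns the commanded pose from where the row before left it, along the tool's axes as they then stand; what a row does not reach is not made up. A row lasts 1/10 s, in which the tool goes at most 50 mm and 8.59 degrees, less where a joint would pass 70% of its speed; a pose out of reach is approached as far as the arm can. A call with a gripper value outside its range is refused whole. The fingers move at their own pace and stop on an object; "squeeze" is the grip in N (left out, the last holds). Time passes only in rows, so rows that do not move let the fingers close. It gives the time, the measured TCP pose, the force, the opening and the grip force at its end, in the units of the state.
- telemetry.get_obs(): the state, without advancing time (a new reading comes with each control period).
- eyes.read_camera(name): name is "scene" or "top" or "wrist"; returns a dict with "pixels" (420x560x3 uint8, red, green, blue), "mtx" (3x3 intrinsics, pixels), "D" ([k1, k2, p1, p2, k3] as OpenCV has them; the pictures are not rectified), "origin" and "orientation" of the camera in the world. Camera axes: x right, y down, z forward; pixel columns grow to the right and rows downward; lengths in m; the calibration is good to about 2 mm. A picture is of the moment at which its call begins. There is no depth.
- env.sign_off(): hands the job in; it is judged then, once.
Trained networks look in a picture, given as the dict that the camera call returned (one of the last four; its "shot" number tells which), for a name from the list of things; names that differ only in an ending like _2 or _b are one class to them, and where a whole thing is asked for, a point or a joint stands for the part that bears it (a point fixed in the world has none). Each returns a list of dicts, best first, with "p" (0 to 1); they miss things now and then, are a little off and sometimes report something else, mostly with a low value. They report only what shows in the picture. A call takes as long as a camera call.
- models.search_frame(picture, target): "centre" ([column, row] in pixels, amid what is visible of it).
- models.cut_out(picture, target): "pixels" (420x560 bool, what is visible of it) and "centre" ([column, row] in pixels, amid what is visible of it).
The state is a dict: "time_s": time; "qpos": joint angles; "joint_velocities": joint speeds; "effort": joint torques, N m; "tool_pos": TCP position; "tool_rot": TCP orientation; "force": force on the tool from outside, world axes, zero at the start; "wrist_torque": the same for the moment, N m; "grip_width": finger opening in m; "grasp_force": force on a finger pad.
Only numpy, scipy, OpenCV 4.12 (cv2) and the standard library are available. Lean on these libraries where they do the work, as an engineer would, in place of code of your own. Each camera call takes 0.05 s, during which the arm holds its last target. There are 200 camera calls.

## Working session

There is one attempt and no reset: what is moved stays moved. The work goes in short steps, Python scripts to look and compute and a tool call to move; the robot and the scene stay as the last step left them, time stands still between calls to the robot, and variables do not carry over. Pictures are saved under pics/ and viewed, at most 14 in all, crops included, and the job is handed in when it is done.

Besides the shell and the picture viewer there is one more tool, called after "Call:" as name(argument=value, ...) on one line, values as JSON. drive_tool: Moves the arm, as the interface text tells. Its arguments: {"type":"object","properties":{"angular":{"type":"array","items":{"type":"array","items":{"type":"number"}}},"delta_pos":{"type":"array","items":{"type":"array","items":{"type":"number"}}},"gripper":{"type":"array","items":{"type":"number"}},"squeeze":{"type":"number"}},"required":["angular","delta_pos","gripper"]}

```bash
mkdir -p pics; cat > h.py <<'E'
import numpy as np, cv2
from scipy.spatial.transform import Rotation as R
from cell import telemetry, eyes, env, models
def rot(o):
    o=np.array(o,float)
    if o.shape==(3,3): return o
    if o.size==4: return R.from_quat(o).as_matrix()
    return R.from_euler('xyz',o,degrees=True).as_matrix()
def ray(c,px):
    u=cv2.undistortPoints(np.array(px,float).reshape(-1,1,2),np.array(c['mtx']),np.array(c['D'])).reshape(-1,2)
    return np.c_[u,np.ones(len(u))]@rot(c['orientation']).T
def plane(c,px,z):
    d=ray(c,px); o=np.array(c['origin']); return o+d*((z-o[2])/d[:,2])[:,None]
def proj(c,P):
    Rm=rot(c['orientation']).T; rv=cv2.Rodrigues(Rm)[0]; t=-Rm@np.array(c['origin'])
    return cv2.projectPoints(np.array(P,float).reshape(-1,3),rv,t,np.array(c['mtx']),np.array(c['D']))[0].reshape(-1,2)
def save(c,n): cv2.imwrite('pics/'+n+'.png',c['pixels'][:,:,::-1])
E
python3 - <<'E'
from h import *
print(telemetry.get_obs(), env.finger_overhang)
for n in ['top','scene']:
    c=eyes.read_camera(n); save(c,n+'0'); print(n,c['origin'],c['orientation'],c['mtx'],c['D'])
    for t,z in dict(long_tray=.013,short_tray=.013,punch_rack=.065,short_punch1=.09,bench_block=.026,flat_tin=.026,tall_tin=.062,ring_box=.038,long_punch=.15).items():
        for r in models.cut_out(c,t)[:3]:
            m=r['pixels'].astype(np.uint8)
            cs=max(cv2.findContours(m,0,2)[0],key=cv2.contourArea).reshape(-1,2)
            w=plane(c,cs,z)[:,:2].astype(np.float32)*1000
            print(t,round(r['p'],2),np.round(r['centre']),np.round(plane(c,[r['centre']],z)[0],3),[np.round(x,1) for x in cv2.minAreaRect(w)])
E
```

```text
{'time_s': 0.0, 'qpos': array([-65.42598098,  18.43807363,  -4.01532519,  83.17567911,
         1.29629581,  78.54277126,  -3.25920806]), 'joint_velocities': array([-0.02055856, -0.0646735 , -0.05824827, -0.09386708,  0.03309256,
        0.00208991, -0.02881927]), 'effort': array([-6.08243022e-05, -4.91285276e+01, -4.03896226e-01, -3.12534428e+01,
       -6.40179100e-02,  4.40077053e-02,  1.73795243e-04]), 'tool_pos': array([0.26178872, 0.59435489, 0.23546586]), 'tool_rot': array([-1.79888795e+02,  7.26184958e-03,  1.56236610e+02]), 'force': array([-0.21893349, -0.01872257,  0.68334837]), 'wrist_torque': array([-0.00336328,  0.04942866, -0.01318024]), 'grasp_force': 0.0, 'grip_width': 0.08703815210142637} 0.014
top [0.44054423 0.01638078 1.06481226] [-174.75057496   -1.38492681  -89.15813885] [[437.53965864   0.         284.66106216]
 [  0.         437.53965864 209.8412074 ]
 [  0.           0.           1.        ]] [-0.12747086  0.          0.          0.          0.        ]
long_tray 0.83 [355. 169.] [ 0.641 -0.178  0.013] [array([ 629.3, -157.5]), array([ 98.6, 247.7]), np.float
[... 1971 characters left out ...]
. ]), np.float64(57.7)]
bench_block 0.86 [435. 301.] [0.464 0.289 0.026] [array([461.7, 286.7]), array([79. , 73.7]), np.float64(57.6)]
flat_tin 0.98 [358. 253.] [0.472 0.148 0.026] [array([464.5, 145.5]), array([79.3, 56.9]), np.float64(42.5)]
tall_tin 0.64 [169. 209.] [ 0.668 -0.115  0.062] [array([658.9, -89.1]), array([ 93.9, 234.8]), np.float64(13.5)]
tall_tin 0.63 [222. 147.] [ 0.473 -0.243  0.062] [array([ 473. , -251.6]), array([146.5,  41.2]), np.float64(57.6)]
ring_box 0.87 [263. 174.] [ 0.449 -0.128  0.038] [array([ 449.4, -129.3]), array([98.2, 81.1]), np.float64(7.4)]
long_punch 0.87 [310. 171.] [0.498 0.054 0.15 ] [array([492.4,  40.8]), array([159. ,  17.2]), np.float64(45.8)]
```

```bash
python3 -c "
import cv2
for n in ['top0']:
    a=cv2.imread('pics/'+n+'.png')[110:320,110:470]; cv2.imwrite('pics/a.png',cv2.resize(a,None,fx=2.2,fy=2.2,interpolation=cv2.INTER_CUBIC))
"
```

```text
(no output)
```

View pics/a.png

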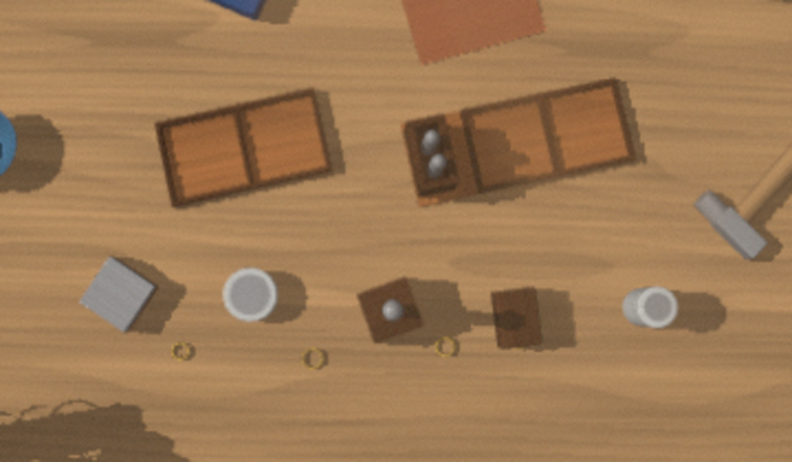

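View pics/scene0.png

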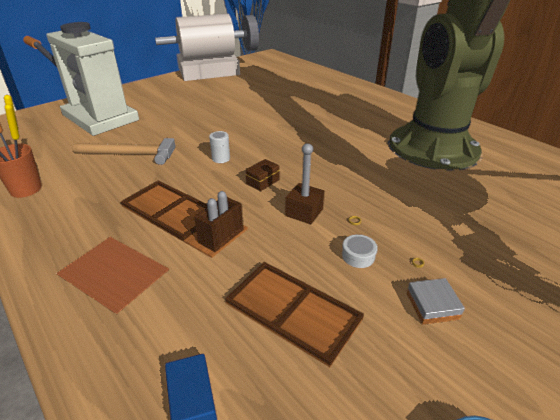

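The top view, in crop pixels, shows the block at (118,294), flat tin at (250,294), punch block with ball at (392,310), ring box at (517,318) and tall tin at (655,307). The short tray is at about (245,148) and the long tray at about (520,140), with the rack at its left end. The scene view agrees, with the long punch's ball at (308,149). Next I fit the poses to the silhouettes.

```bash
cat >> h.py <<'E'
from scipy.optimize import minimize
a=np.linspace(0,2*np.pi,40,endpoint=False)
def boxp(sx,sy,z0,z1): return np.array([[x,y,z] for z in(z0,z1) for x in(-sx/2,sx/2) for y in(-sy/2,sy/2)])
def cyl(d,z0,z1): return np.array([[d/2*np.cos(t),d/2*np.sin(t),z] for z in(z0,z1) for t in a])
S=dict(long_tray=boxp(.096,.25,0,.013),short_tray=boxp(.096,.182,0,.013),punch_rack=boxp(.076,.042,.005,.065),bench_block=boxp(.06,.06,0,.026),
 flat_tin=cyl(.058,0,.026),tall_tin=cyl(.044,0,.062),ring_box=boxp(.062,.044,0,.038))
def fit(shape,views,p0):
    def cost(p):
        s=0
        P=shape@R.from_euler('z',p[2]*10).as_matrix().T+[p[0],p[1],0]
        for c,m in views:
            h=cv2.convexHull(proj(c,P).astype(np.float32)).reshape(-1,2)
            k=4; im=np.zeros((420*k,560*k),np.uint8); cv2.fillPoly(im,[np.round(h*k+1.5).astype(int)],1)
            q=im.reshape(420,k,560,k).mean((1,3)); s+=np.abs(q-m).sum()/m.sum()
        return s
    x0=np.array([p0[0],p0[1],p0[2]/10])
    r=minimize(cost,x0,method='Nelder-Mead',options=dict(initial_simplex=x0+np.vstack([np.zeros(3),np.diag([.006,.006,.012])]),xatol=1e-4,fatol=1e-4,maxfev=90))
    return r.x[0]*1000,r.x[1]*1000,np.degrees(r.x[2]*10),r.fun
E
cat > f.py <<'E'
from h import *
C={n:eyes.read_camera(n) for n in('top','scene')}
p0=dict(long_tray=(.629,-.157,.226),short_tray=(.616,.151,.236),punch_rack=(.606,-.057,.226),bench_block=(.45,.278,-.56),flat_tin=(.454,.138,0),tall_tin=(.443,-.28,0),ring_box=(.433,-.15,.12))
for t in p0:
    V={}
    for n,c in C.items():
        for r in models.cut_out(c,t):
            if r['p']>.5 and np.linalg.norm(plane(c,[r['centre']],.02)[0,:2]-p0[t][:2])<.08: V[n]=(c,r['pixels']);break
    for k in (['top'],['scene'],['top','scene']):
        if all(x in V for x in k): print(t,k,np.round(fit(S[t],[V[x] for x in k],p0[t]),2))
for n,px in dict(top=[288.2,250.9],scene=[308,149]).items(): print(plane(C[n],[px],.14))
E
python3 f.py
```

```text
long_tray ['scene'] [ 6.3022e+02 -1.5516e+02  1.3000e+01  4.9000e-01]
short_tray ['top'] [6.1791e+02 1.5085e+02 1.3930e+01 3.0000e-02]
short_tray ['scene'] [6.1809e+02 1.5158e+02 1.3400e+01 2.0000e-02]
short_tray ['top', 'scene'] [6.1781e+02 1.5137e+02 1.3870e+01 5.0000e-02]
punch_rack ['top'] [ 6.0669e+02 -5.4320e+01  1.3040e+01  2.5000e-01]
punch_rack ['scene'] [ 6.0655e+02 -5.5000e+01  1.6250e+01  2.5000e-01]
punch_rack ['top', 'scene'] [ 6.0664e+02 -5.4820e+01  1.4180e+01  5.0000e-01]
bench_block ['top'] [ 4.5229e+02  2.8165e+02 -3.1370e+01  8.0000e-02]
bench_block ['scene'] [ 4.5147e+02  2.8239e+02 -3.3670e+01  4.0000e-02]
bench_block ['top', 'scene'] [ 4.5190e+02  2.8238e+02 -3.2480e+01  1.2000e-01]
flat_tin ['top'] [4.5411e+02 1.3793e+02 5.0500e+00 7.0000e-02]
flat_tin ['scene'] [4.5343e+02 1.3670e+02 1.9500e+00 8.0000e-02]
flat_tin ['top', 'scene'] [4.5449e+02 1.3784e+02 4.3100e+00 1.5000e-01]
tall_tin ['top'] [ 4.4598e+02 -2.9447e+02  7.7800e+00  8.0000e-02]
tall_tin ['scene'] [ 4.4236e+02 -2.9994e+02  6.2900e+00  1.0000e-01]
tall_tin ['top', 'scene'] [ 4.4573e+02 -2.9513e+02  9.3900e+00  2.0000e-01]
ring_box ['top'] [ 4.3381e+02 -1.5207e+02  8.4000e+00  5.0000e-02]
ring_box ['scene'] [ 4.3268e+02 -1.5121e+02  1.2060e+01  6.0000e-02]
ring_box ['top', 'scene'] [ 4.3316e+02 -1.5216e+02  9.0200e+00  1.2000e-01]
[[ 0.43908397 -0.01346399  0.14      ]]
[[ 0.43785051 -0.01235657  0.14      ]]
```

Call:
drive_tool(angular=[[0, 0, 0.076], [0, 0, 0.076], [0, 0, 0], [0, 0, 0], [0, 0, 0], [0, 0, 0], [0, 0, 0], [0, 0, 0], [0, 0, 0], [0, 0, 0], [0, 0, 0], [0, 0, 0], [0, 0, 0], [0, 0, 0], [0, 0, 0], [0, 0, 0]], delta_pos=[[0, 0, 0], [0, 0, 0], [-2.73, -1.34, 0.9], [-2.73, -1.34, 0.9], [-2.73, -1.34, 0.9], [-2.73, -1.34, 0.9], [-2.73, -1.34, 0.9], [-2.73, -1.34, 0.9], [-2.73, -1.34, 0.9], [-2.73, -1.34, 0.9], [-2.73, -1.34, 0.9], [-2.73, -1.34, 0.9], [-2.73, -1.34, 0.9], [-2.73, -1.34, 0.9], [0, 0, 0], [0, 0, 0]], gripper=[8.7, 8.7, 8.7, 8.7, 8.7, 8.7, 8.7, 8.7, 8.7, 8.7, 8.7, 8.7, 8.7, 8.7, 8.7, 8.7], squeeze=40)

```text
time_s: 3.4
tool_pos: [0.4522, 0.2829, 0.1286]
tool_rot: [180.0, -0.0, 147.4]
force: [0.8, -0.8, -0.0]
grip_width: 0.087
grasp_force: 0.0
```

```bash
cat >> h.py <<'E'
def plan(x,y,z,yaw):
    o=telemetry.get_obs(); p=o['tool_pos']; r=o['tool_rot']; y0=r[2]
    d=(yaw-y0+180)%360-180; t=np.radians(yaw); D=np.array([x,y,z])/1000-p
    print('at',np.round(p*1000,1),np.round(r,1),'t',o['time_s'],'F',np.round(o['force'],1),'w',round(o['grip_width']*1000,1),round(o['grasp_force'],1))
    print(' turn z rad',round(-np.radians(d),3),' then cm x,y,z:',np.round(100*np.array([D[0]*np.cos(t)+D[1]*np.sin(t),D[0]*np.sin(t)-D[1]*np.cos(t),-D[2]]),2),' horiz',round(100*np.hypot(D[0],D[1]),1))
E
python3 - <<'E'
from h import *
plan(452,282,25,147.5)
c=eyes.read_camera('wrist'); save(c,'w1'); print(c['origin'],c['orientation'],c['mtx'][0][0])
for r in models.cut_out(c,'bench_block')[:2]: print(r['p'],r['centre'],np.round(fit(S['bench_block'],[(c,r['pixels'])],(.452,.282,-.567)),2))
E
```

```text
at [452.2 282.9 128.6] [180.   -0.  147.4] t 3.4 F [ 0.8 -0.8 -0. ] w 87.0 0.0
 turn z rad -0.001  then cm x,y,z: [-0.03 -0.08 10.36]  horiz 0.1
[0.39444209 0.32002548 0.27653633] [ 1.65576096e+02 -1.04675122e-02  5.74339966e+01] 291.9389701703492
0.88 [281.3, 206.3] [ 4.5006e+02  2.8286e+02 -3.2270e+01  2.0000e-02]
```

View pics/w1.png

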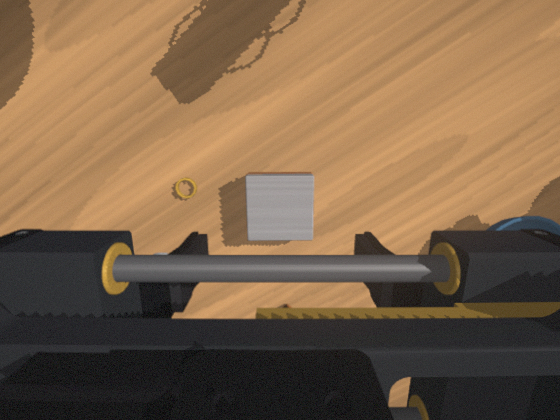

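The wrist view shows the block at (281,207), square and midway between the fingers. The fit agrees to within 2 mm, so I grasp it.

Call:
drive_tool(angular=[[0, 0, 0], [0, 0, 0], [0, 0, 0], [0, 0, 0], [0, 0, 0], [0, 0, 0], [0, 0, 0], [0, 0, 0], [0, 0, 0], [0, 0, 0], [0, 0, 0], [0, 0, 0], [0, 0, 0], [0, 0, 0], [0, 0, 0], [0, 0, 0]], delta_pos=[[0.05, -0.1, 2.5], [0, 0, 2.5], [0, 0, 2.5], [0, 0, 2.2], [0, 0, 0.65], [0, 0, 0], [0, 0, 0], [0, 0, 0], [0, 0, 0], [0, 0, 0], [0, 0, 0], [0, 0, 0], [0, 0, -2], [0, 0, -3], [0, 0, -3], [0, 0, 0]], gripper=[8.7, 8.7, 8.7, 8.7, 8.7, 8.7, 5, 5, 5, 5, 5, 5, 5, 5, 5, 5])

```text
time_s: 5.1
tool_pos: [0.4534, 0.2843, 0.1084]
tool_rot: [179.6, 0.1, 147.5]
force: [0.6, 0.1, -3.9]
grip_width: 0.0597
grasp_force: 40.0
```

```bash
python3 - <<'E'
from h import *
# wells
for n,o,yw,ws in(('long',(630.5,-157.3),13,(-78.5,10.5,103)),('short',(617.9,151.3),13.8,(-44.5,44.5))):
    for w in ws: print(n,w,np.round([o[0]-w*np.sin(np.radians(yw)),o[1]+w*np.cos(np.radians(yw))],1))
plan(648.2,-233.8,120,103)
E
```

```text
long -78.5 [ 648.2 -233.8]
long 10.5 [ 628.1 -147.1]
long 103 [607.3 -56.9]
short -44.5 [628.5 108.1]
short 44.5 [607.3 194.5]
at [453.4 284.3 108.4] [1.796e+02 1.000e-01 1.475e+02] t 5.1 F [ 0.6  0.1 -3.9] w 59.7 40.0
 turn z rad 0.777  then cm x,y,z: [-54.87   7.33  -1.16]  horiz 55.4
```

Call:
drive_tool(angular=[[0, 0, 0.1295], [0, 0, 0.1295], [0, 0, 0.1295], [0, 0, 0.1295], [0, 0, 0.1295], [0, 0, 0.1295], [0, 0, 0], [0, 0, 0], [0, 0, 0], [0, 0, 0], [0, 0, 0], [0, 0, 0], [0, 0, 0], [0, 0, 0], [0, 0, 0], [0, 0, 0], [0, 0, 0], [0, 0, 0], [0, 0, 0], [0, 0, 0]], delta_pos=[[0, 0, -1.5], [0, 0, -1.5], [0, 0, -1.5], [0, 0, -1.5], [0, 0, -1.5], [0, 0, -1.5], [-2.5, 0.33, 0], [-4.3, 0.58, 0], [-4.3, 0.58, 0], [-4.3, 0.58, 0], [-4.3, 0.58, 0], [-4.3, 0.58, 0], [-4.3, 0.58, 0], [-4.3, 0.58, 0], [-4.3, 0.58, 0], [-4.3, 0.58, 0], [-4.3, 0.58, 0], [-4.3, 0.58, 0], [-4.3, 0.58, 0], [0, 0, 0]], gripper=[5, 5, 5, 5, 5, 5, 5, 5, 5, 5, 5, 5, 5, 5, 5, 5, 5, 5, 5, 5])

```text
time_s: 7.1
tool_pos: [0.642, -0.2369, 0.1916]
tool_rot: [-179.7, 0.3, 102.5]
force: [-1.7, -0.6, -3.4]
grip_width: 0.0596
grasp_force: 40.0
```

```bash
python3 - <<'E'
from h import *
plan(648.2,-233.8,60,103)
c=eyes.read_camera('wrist'); save(c,'w2')
c2=eyes.read_camera('top'); 
for n,q in(('w',c),('t',c2)):
  for t in('long_tray','punch_rack','short_punch1','long_punch','bench_block'):
    for r in models.cut_out(q,t)[:2]:
        cs=max(cv2.findContours(r['pixels'].astype(np.uint8),0,2)[0],key=cv2.contourArea).reshape(-1,2)
        w=plane(q,cs,dict(long_tray=.013,punch_rack=.065,short_punch1=.094,long_punch=.15,bench_block=.18)[t])[:,:2].astype(np.float32)*1000
        print(n,t,round(r['p'],2),np.round(r['centre']),[np.round(x,1) for x in cv2.minAreaRect(w)])
E
```

```text
at [ 642.  -236.9  191.6] [-179.7    0.3  102.5] t 7.1 F [-1.7 -0.6 -3.4] w 59.6 40.0
 turn z rad -0.009  then cm x,y,z: [ 0.16  0.68 13.16]  horiz 0.7
w long_tray 0.84 [285. 111.] [array([ 627.1, -147.2]), array([ 96.4, 188. ]), np.float64(13.3)]
w punch_rack 0.6 [287.  12.] [array([611.1, -79.1]), array([74.6, 24.7]), np.float64(12.4)]
w long_punch 0.17 [287.  11.] [array([ 616.1, -107. ]), array([51.5, 17. ]), np.float64(12.4)]
w bench_block 0.78 [281. 236.] [array([ 637.9, -221.2]), array([64.5, 35.6]), np.float64(12.6)]
t long_tray 0.88 [347. 173.] [array([ 628.2, -152.5]), array([ 99.1, 240.4]), np.float64(12.4)]
t punch_rack 0.88 [307. 181.] [array([602.9, -53. ]), array([83.3, 48.9]), np.float64(15.6)]
t short_punch1 0.48 [307. 179.] [array([588.1, -57.4]), array([20.6, 18. ]), np.float64(0.5)]
t short_punch1 0.45 [302. 174.] [array([613. , -50.4]), array([20.6, 13.5]), np.float64(0.5)]
t long_punch 0.5 [289. 248.] [array([441. , -12.7]), array([16.7, 16.7]), np.float64(0.8)]
t bench_block 0.79 [387. 158.] [array([ 637.3, -212.9]), array([65.7, 27. ]), np.float64(10.5)]
```

View pics/w2.png

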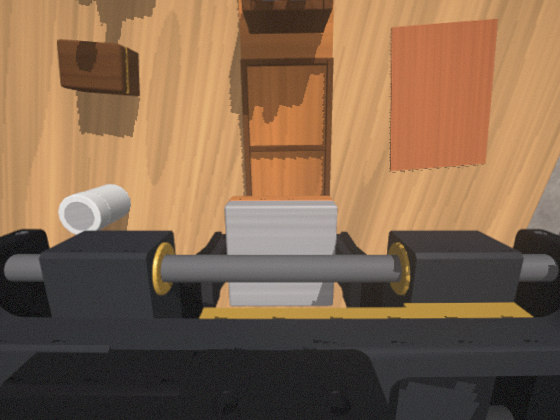

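Wrist view: the block is held at (281,240), aligned with the tray, and the tray's axis runs up through about x=288. I lower it.

Call:
drive_tool(angular=[[0, 0, -0.009], [0, 0, 0], [0, 0, 0], [0, 0, 0], [0, 0, 0], [0, 0, 0], [0, 0, 0], [0, 0, 0]], delta_pos=[[0.16, 0.63, 0], [0, 0, 3], [0, 0, 3], [0, 0, 3], [0, 0, 3], [0, 0, 2], [0, 0, 0], [0, 0, 0]], gripper=[5, 5, 5, 5, 5, 5, 5, 5])

```text
time_s: 8.5
tool_pos: [0.6502, -0.2248, 0.0554]
tool_rot: [180.0, 0.0, 103.6]
force: [1.0, 0.5, -2.6]
grip_width: 0.0597
grasp_force: 40.0
```

```bash
python3 - <<'E'
from h import *
plan(647.7,-233.8,30,103)
c=eyes.read_camera('wrist'); save(c,'w3')
E
```

```text
at [ 650.2 -224.8   55.4] [180.    0.  103.6] t 8.5 F [ 1.   0.5 -2.6] w 59.7 40.0
 turn z rad 0.01  then cm x,y,z: [-0.82 -0.45  2.54]  horiz 0.9
```

View pics/w3.png

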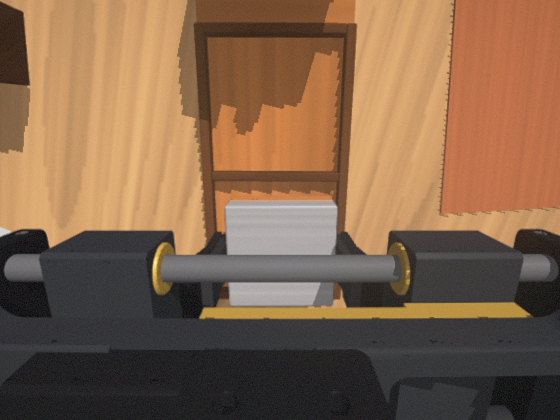

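Call:
drive_tool(angular=[[0, 0, 0.01], [0, 0, 0], [0, 0, 0], [0, 0, 0], [0, 0, 0], [0, 0, 0]], delta_pos=[[-0.82, -0.45, 0], [0, 0, 0.7], [0, 0, 0.7], [0, 0, 0.4], [0, 0, 0], [0, 0, 0]], gripper=[5, 5, 5, 5, 5, 5])

```text
time_s: 9.15
tool_pos: [0.6471, -0.2337, 0.0368]
tool_rot: [-180.0, -0.0, 103.0]
force: [-0.1, -1.2, -3.7]
grip_width: 0.0598
grasp_force: 40.0
```

```bash
python3 - <<'E'
from h import *
plan(647.7,-233.8,30,103)
c=eyes.read_camera('wrist')
g=c['pixels'].mean(2); print([ (r,np.round(plane(c,[[207,r],[343,r]],.013)[:,:2]*1000,1).tolist()) for r in (60,)])
# dark wall runs per row
for r in (70,110,150):
    d=np.where(g[r,170:390]<60)[0]+170; print(r,d.tolist()[:60])
save(c,'w4')
E
```

```text
at [ 647.1 -233.7   36.8] [-180.   -0.  103.] t 9.15 F [-0.1 -1.2 -3.7] w 59.8 40.0
 turn z rad -0.001  then cm x,y,z: [-0.03  0.05  0.68]  horiz 0.1
[(60, [[584.0, -139.3], [655.7, -122.9]])]
70 [195, 196, 197, 198, 200, 201, 204, 205, 206, 207, 356, 357, 358]
110 [208, 354, 355]
150 [352, 353]
```

View pics/w4.png

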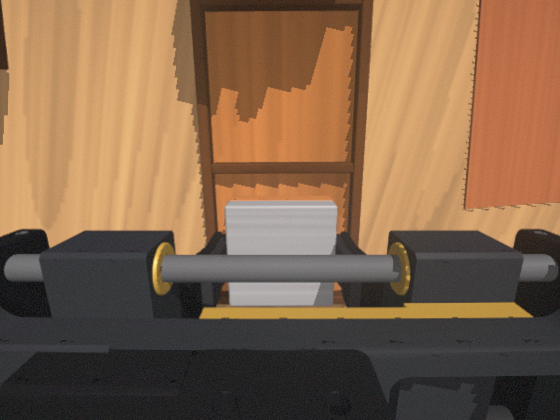

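The block is centred in the well: walls at x 195 to 369, block centre at 281, divider at row 168. I lower the last 7 mm and release.

Call:
drive_tool(angular=[[0, 0, 0], [0, 0, 0], [0, 0, 0], [0, 0, 0], [0, 0, 0]], delta_pos=[[0, 0, 0.3], [0, 0, 0.2], [0, 0, 0.1], [0, 0, 0], [0, 0, 0]], gripper=[5, 5, 5, 5, 5])

```text
time_s: 9.7
tool_pos: [0.6472, -0.234, 0.0311]
tool_rot: [180.0, 0.0, 103.0]
force: [-0.5, -1.2, -4.0]
grip_width: 0.0596
grasp_force: 40.0
```

Call:
drive_tool(angular=[[0, 0, 0], [0, 0, 0], [0, 0, 0]], delta_pos=[[0, 0, 0.12], [0, 0, 0], [0, 0, 0]], gripper=[5, 5, 5])

```text
time_s: 10.0
tool_pos: [0.6474, -0.234, 0.0307]
tool_rot: [180.0, -0.0, 103.0]
force: [-1.6, 1.6, 3.9]
grip_width: 0.06
grasp_force: 40.0
```

Call:
drive_tool(angular=[[0, 0, 0], [0, 0, 0], [0, 0, 0], [0, 0, 0], [0, 0, 0], [0, 0, 0], [0, 0, 0], [0, 0, 0], [0, 0, 0], [0, 0, 0], [0, 0, 0], [0, 0, 0], [0, 0, 0], [0, 0, 0], [0, 0, 0], [0, 0, 0], [0, 0, 0], [0, 0, 0], [0, 0, 0], [0, 0, 0]], delta_pos=[[0, 0, 0], [0, 0, 0], [0, 0, 0], [0, 0, -2], [0, 0, -4.5], [0, 0, -4.5], [0, 0, -4.5], [0, 0, -2], [2, -0.5, 0], [4.2, -1.1, 0], [4.2, -1.1, 0], [4.2, -1.1, 0], [4.2, -1.1, 0], [4.2, -1.1, 0], [4.2, -1.1, 0], [4.2, -1.1, 0], [4.2, -1.1, 0], [4.2, -1.1, 0], [0.8, 0, 0], [0, 0, 0]], gripper=[7.2, 7.2, 7.2, 8.7, 8.7, 8.7, 8.7, 8.7, 8.7, 8.7, 8.7, 8.7, 8.7, 8.7, 8.7, 8.7, 8.7, 8.7, 8.7, 8.7])

```text
time_s: 12.0
tool_pos: [0.4545, 0.1399, 0.205]
tool_rot: [179.9, -0.0, 103.2]
force: [-0.4, -0.5, 0.3]
grip_width: 0.087
grasp_force: 0.0
```

Call:
drive_tool(angular=[[0, 0, 0], [0, 0, 0], [0, 0, 0], [0, 0, 0]], delta_pos=[[0, 0, 4], [0, 0, 4], [0, 0, 0], [0, 0, 0]], gripper=[8.7, 8.7, 8.7, 8.7])

```text
time_s: 12.4
tool_pos: [0.4555, 0.1368, 0.1252]
tool_rot: [-180.0, 0.1, 102.8]
force: [1.1, 0.3, -1.0]
grip_width: 0.0871
grasp_force: 0.0
```

```bash
cat > g.py <<'E'
from h import *
import sys
t=sys.argv[1]; p=[float(v) for v in sys.argv[2:6]]
c=eyes.read_camera('wrist')
for r in models.cut_out(c,t)[:1]: print(t,r['p'],r['centre'],np.round(fit(S[t],[(c,r['pixels'])],(p[0]/1000,p[1]/1000,np.radians(float(sys.argv[6])))),2))
plan(*p)
E
python3 g.py flat_tin 454.3 137.8 25 103 0
python3 - <<'E'
from h import *
c=eyes.read_camera('top')
for r in models.cut_out(c,'bench_block')[:1]:
    P=S['bench_block']+[0,0,.005]; print(r['p'],np.round(fit(P,[(c,r['pixels'])],(.647,-.234,.226)),2))
E
```

```text
flat_tin 0.6 [280.0, 209.4] [4.5258e+02 1.3823e+02 2.4100e+00 7.0000e-02]
at [456.8 138.1 127. ] [179.8  -0.  102.9] t 12.5 F [0.6 0.2 1.3] w 87.0 0.0
 turn z rad -0.002  then cm x,y,z: [ 0.03 -0.25 10.2 ]  horiz 0.2
0.85 [ 6.4677e+02 -2.3762e+02  1.5440e+01  1.1000e-01]
```

Call:
drive_tool(angular=[[0, 0, 0], [0, 0, 0], [0, 0, 0], [0, 0, 0], [0, 0, 0], [0, 0, 0], [0, 0, 0], [0, 0, 0], [0, 0, 0], [0, 0, 0], [0, 0, 0], [0, 0, 0]], delta_pos=[[0, -0.3, 2.5], [0, 0, 2.5], [0, 0, 2.5], [0, 0, 2.2], [0, 0, 0.5], [0, 0, 0], [0, 0, 0], [0, 0, 0], [0, 0, 0], [0, 0, 0], [0, 0, 0], [0, 0, 0]], gripper=[8.7, 8.7, 8.7, 8.7, 8.7, 8.7, 4.8, 4.8, 4.8, 4.8, 4.8, 4.8], squeeze=25)

```text
time_s: 13.8
tool_pos: [0.4524, 0.1379, 0.0233]
tool_rot: [179.9, -0.0, 103.0]
force: [1.0, -0.0, 3.6]
grip_width: 0.0572
grasp_force: 25.0
```

```bash
python3 - <<'E'
from h import *
plan(627.6,-147.1,205,103)
E
```

```text
at [452.4 137.9  23.3] [179.9  -0.  103. ] t 13.8 F [ 1.  -0.   3.6] w 57.2 25.0
 turn z rad -0.001  then cm x,y,z: [-31.71  10.66 -18.17]  horiz 33.5
```

Call:
drive_tool(angular=[[0, 0, 0], [0, 0, 0], [0, 0, 0], [0, 0, 0], [0, 0, 0], [0, 0, 0], [0, 0, 0], [0, 0, 0], [0, 0, 0], [0, 0, 0], [0, 0, 0], [0, 0, 0], [0, 0, 0], [0, 0, 0], [0, 0, 0], [0, 0, 0], [0, 0, 0], [0, 0, 0], [0, 0, 0]], delta_pos=[[0, 0, -2], [0, 0, -4], [0, 0, -4], [0, 0, -4], [0, 0, -4], [-2, 0.66, 0], [-4, 1.34, 0], [-4, 1.34, 0], [-4, 1.34, 0], [-4, 1.34, 0], [-4, 1.34, 0], [-4, 1.34, 0], [-4, 1.34, 0], [-1.7, 0.6, 0], [0, 0, 4], [0, 0, 4], [0, 0, 4], [0, 0, 0], [0, 0, 0]], gripper=[4.8, 4.8, 4.8, 4.8, 4.8, 4.8, 4.8, 4.8, 4.8, 4.8, 4.8, 4.8, 4.8, 4.8, 4.8, 4.8, 4.8, 4.8, 4.8])

```text
time_s: 15.7
tool_pos: [0.6263, -0.1474, 0.0828]
tool_rot: [-179.9, -0.0, 102.9]
force: [0.5, -1.4, 0.5]
grip_width: 0.0572
grasp_force: 25.0
```

```bash
python3 - <<'E'
from h import *
plan(627.6,-147.1,29.5,103)
c=eyes.read_camera('wrist'); save(c,'w5')
E
```

```text
at [ 626.3 -147.4   82.8] [-179.9   -0.   102.9] t 15.7 F [ 0.5 -1.4  0.5] w 57.2 25.0
 turn z rad -0.001  then cm x,y,z: [-0.    0.13  5.33]  horiz 0.1
```

View pics/w5.png

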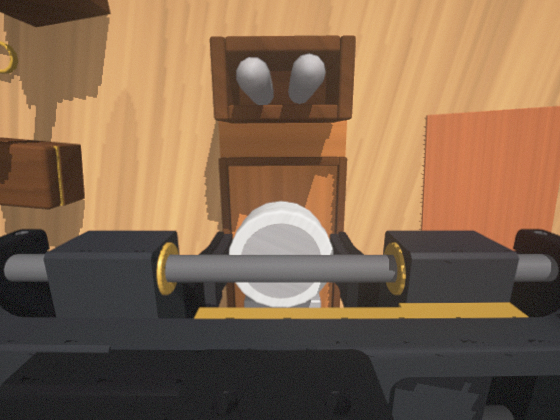

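The tin at (281,255) is centred over the inner well: tray walls at x 220 to 346. The rack's rim is at (212–355, 37–121), with the short punches' domes near (254,68) and (309,65).

Call:
drive_tool(angular=[[0, 0, 0], [0, 0, 0], [0, 0, 0], [0, 0, 0], [0, 0, 0], [0, 0, 0], [0, 0, 0], [0, 0, 0], [0, 0, 0], [0, 0, 0], [0, 0, 0], [0, 0, 0], [0, 0, 0]], delta_pos=[[0, 0.1, 2], [0, 0, 2], [0, 0, 1], [0, 0, 0.3], [0, 0, 0], [0, 0, 0], [0, 0, 0], [0, 0, 0], [0, 0, -2], [0, 0, -4], [0, 0, 0], [0, 0, 0], [0, 0, 0]], gripper=[4.8, 4.8, 4.8, 4.8, 4.8, 4.8, 7, 7, 7, 8, 8, 8, 8])

```text
time_s: 17.05
tool_pos: [0.6271, -0.1469, 0.0892]
tool_rot: [-180.0, -0.0, 103.0]
force: [-1.2, 0.5, 0.0]
grip_width: 0.0798
grasp_force: 0.0
```

```bash
python3 - <<'E'
from h import *
plan(627.6,-147.1,205,103)
c=eyes.read_camera('wrist'); save(c,'w6')
for t,z in(('punch_rack',.065),('short_punch1',.09),('flat_tin',.031)):
  for r in models.cut_out(c,t)[:2]:
    cs=max(cv2.findContours(r['pixels'].astype(np.uint8),0,2)[0],key=cv2.contourArea).reshape(-1,2)
    w=plane(c,cs,z)[:,:2].astype(np.float32)*1000
    print(t,round(r['p'],2),np.round(r['centre']),np.round(plane(c,[r['centre']],z)[0]*1000),[np.round(x,1) for x in cv2.minAreaRect(w)])
# overlay of predicted rack/punch geometry
im=c['pixels'][:,:,::-1].copy()
def fr(x,y,z,o=(606.9,-56.),yw=13.2):
    t=np.radians(yw); return [(o[0]+x*np.cos(t)-y*np.sin(t))/1000,(o[1]+x*np.sin(t)+y*np.cos(t))/1000,z/1000]
for sx,sy,col in((38,21,(0,255,0)),(30,13,(255,255,0))):
    q=proj(c,[fr(a*sx,b*sy,65) for a,b in((-1,-1),(1,-1),(1,1),(-1,1))]); cv2.polylines(im,[np.round(q).astype(int)],True,col)
cv2.imwrite('pics/w6o.png',cv2.resize(im[0:230,130:430],None,fx=2.6,fy=2.6,interpolation=cv2.INTER_CUBIC))
E
```

```text
at [ 627.1 -146.9   89.2] [-180.   -0.  103.] t 17.05 F [-1.2  0.5  0. ] w 79.8 0.0
 turn z rad -0.001  then cm x,y,z: [ -0.03   0.04 -11.58]  horiz 0.1
punch_rack 0.84 [281.  81.] [605. -54.  65.] [array([605.2, -55. ]), array([75.5, 43.3]), np.float64(13.8)]
short_punch1 0.77 [301.  82.] [616. -56.  90.] [array([615.4, -55.3]), array([21.2, 14.5]), np.float64(65.4)]
short_punch1 0.68 [252.  82.] [593. -61.  90.] [array([594.4, -62.2]), array([15.3, 21.3]), np.float64(37.4)]
flat_tin 0.94 [282. 226.] [ 627. -146.   31.] [array([ 626.5, -142.2]), array([56.7, 53.3]), np.float64(13.0)]
```

View pics/w6o.png

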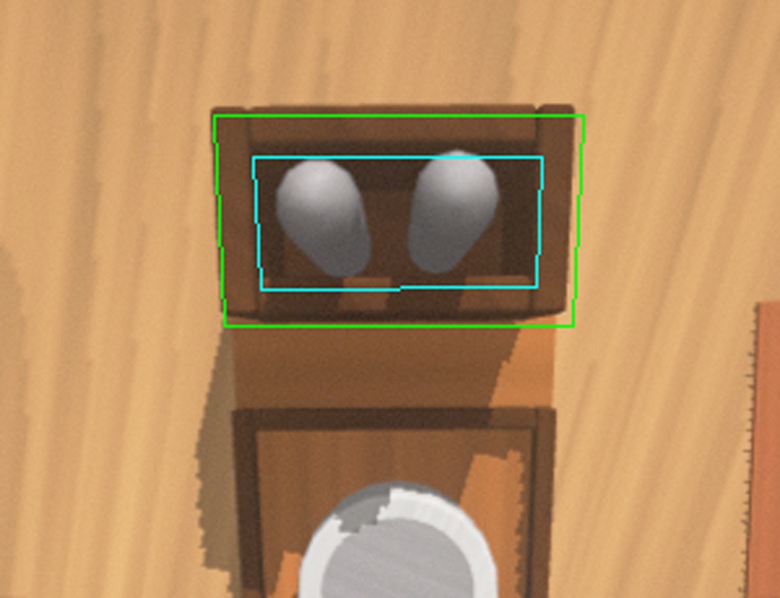

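The flat tin sits in its well at about (395,570). The overlay puts the rack's real rim about 2 mm further from the tray and 1 mm left of my prediction, so the rack is near (605.4,-54.6). Now for the long punch.

Call:
drive_tool(angular=[[0, 0, 0], [0, 0, 0], [0, 0, 0], [0, 0, 0], [0, 0, 0], [0, 0, 0], [0, 0, 0], [0, 0, 0], [0, 0, 0], [0, 0, 0], [0, 0, 0], [0, 0, 0], [0, 0, 0], [0, 0, 0], [0, 0, 0]], delta_pos=[[0, 0, -4], [0, 0, -4], [0, 0, -4], [1.2, -1, 0], [2.3, -2.05, 0], [2.3, -2.05, 0], [2.3, -2.05, 0], [2.3, -2.05, 0], [2.3, -2.05, 0], [2.3, -2.05, 0], [2.3, -2.05, 0], [0, 0, 0], [0, 0, 0], [0, 0, 0], [0, 0, 0]], gripper=[8, 8, 8, 5, 5, 5, 5, 5, 5, 5, 5, 5, 5, 5, 5])

```text
time_s: 18.75
tool_pos: [0.4399, -0.0138, 0.2098]
tool_rot: [-180.0, 0.0, 102.9]
force: [-0.6, 0.2, 0.6]
grip_width: 0.0501
grasp_force: 0.0
```

```bash
python3 - <<'E'
from h import *
plan(438.5,-13,110,103)
c=eyes.read_camera('wrist'); save(c,'w7')
for r in models.cut_out(c,'long_punch')[:2]:
    m=r['pixels']; ys,xs=np.where(m); print(r['p'],r['centre'],xs.min(),xs.max(),ys.min(),ys.max(), np.round(plane(c,[r['centre']],.14)*1000,1))
E
```

```text
at [439.9 -13.8 209.8] [-180.     0.   102.9] t 18.75 F [-0.6  0.2  0.6] w 50.1 0.0
 turn z rad -0.003  then cm x,y,z: [ 0.11 -0.12  9.98]  horiz 0.2
0.84 [279.4, 216.2] 268 292 188 232 [[437.3  -9.7 140. ]]
```

View pics/w7.png

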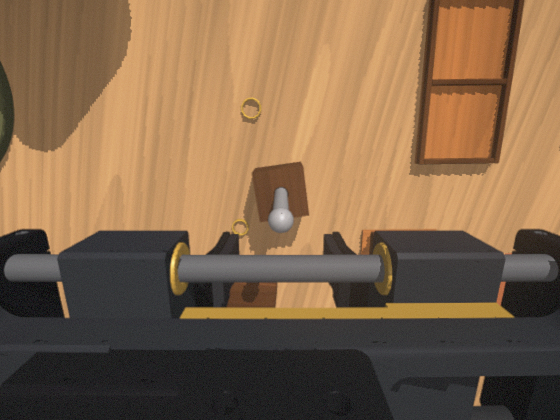

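The ball is at (281,219), centred between the fingers, and its computed position agrees with (438,-12.5). I descend and grasp the rod.

Call:
drive_tool(angular=[[0, 0, 0], [0, 0, 0], [0, 0, 0], [0, 0, 0], [0, 0, 0], [0, 0, 0], [0, 0, 0], [0, 0, 0], [0, 0, 0], [0, 0, 0], [0, 0, 0], [0, 0, 0], [0, 0, 0], [0, 0, 0]], delta_pos=[[0.13, -0.12, 2], [0, 0, 2.5], [0, 0, 2.5], [0, 0, 2], [0, 0, 1], [0, 0, 0], [0, 0, 0], [0, 0, 0], [0, 0, 0], [0, 0, 0], [0, 0, 0], [0, 0, 0], [0, 0, 0], [0, 0, 0]], gripper=[5, 5, 5, 5, 5, 5, 5, 3, 2, 1, 0.8, 0.8, 0.8, 0.8], squeeze=50)

```text
time_s: 20.25
tool_pos: [0.4379, -0.012, 0.1101]
tool_rot: [180.0, -0.0, 102.9]
force: [-0.9, 0.3, 1.5]
grip_width: 0.0173
grasp_force: 50.0
```

The 17.3 mm width means the pads are catching the ball. I regrip 4.5 mm lower, on the rod.

Call:
drive_tool(angular=[[0, 0, 0], [0, 0, 0], [0, 0, 0], [0, 0, 0], [0, 0, 0], [0, 0, 0], [0, 0, 0], [0, 0, 0], [0, 0, 0]], delta_pos=[[0, 0, 0], [0, 0, 0], [0, 0, 0.45], [0, 0, 0], [0, 0, 0], [0, 0, 0], [0, 0, 0], [0, 0, 0], [0, 0, 0]], gripper=[3, 3, 3, 3, 1, 0.8, 0.8, 0.8, 0.8])

```text
time_s: 21.15
tool_pos: [0.4376, -0.012, 0.1052]
tool_rot: [-180.0, -0.0, 103.0]
force: [0.3, 0.1, -1.6]
grip_width: 0.0163
grasp_force: 50.0
```

```bash
python3 - <<'E'
from h import *
o=telemetry.get_obs(); print(o['wrist_torque'],o['force'],o['grip_width'])
c=eyes.read_camera('wrist'); s=eyes.read_camera('scene')
a=cv2.resize(c['pixels'][130:330,180:380,::-1],None,fx=2,fy=2,interpolation=2)
b=cv2.resize(s['pixels'][90:230,240:380,::-1],(400,400),interpolation=2)
cv2.imwrite('pics/w8.png',np.hstack([a,b]))
E
```

```text
[-0.03340057  0.07413763  0.01427311] [ 0.32871641  0.14652626 -1.57706285] 0.01631397473321587
```

View pics/w8.png

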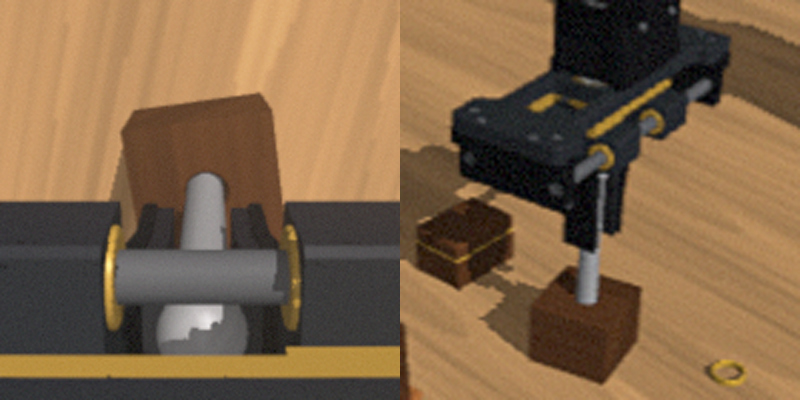

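The view shows the punch upright between the fingers, rod at (203,250) and ball at (203,330) in the crop. The width is still 16.3 rather than 14, so I try lower again.

Call:
drive_tool(angular=[[0, 0, 0], [0, 0, 0], [0, 0, 0], [0, 0, 0], [0, 0, 0], [0, 0, 0], [0, 0, 0], [0, 0, 0], [0, 0, 0], [0, 0, 0]], delta_pos=[[0, 0, 0], [0, 0, 0], [0, 0, 0], [0, 0, 0.5], [0, 0, 0], [0, 0, 0], [0, 0, 0], [0, 0, 0], [0, 0, 0], [0, 0, 0]], gripper=[4, 4, 4, 4, 4, 1, 0.8, 0.8, 0.8, 0.8])

```text
time_s: 22.25
tool_pos: [0.4381, -0.0119, 0.1005]
tool_rot: [180.0, 0.0, 102.9]
force: [0.5, -0.6, 1.3]
grip_width: 0.0135
grasp_force: 47.8
```

Width 13.5: now on the rod. I lift straight up.

Call:
drive_tool(angular=[[0, 0, 0], [0, 0, 0], [0, 0, 0], [0, 0, 0], [0, 0, 0], [0, 0, 0], [0, 0, 0]], delta_pos=[[0, 0, -1], [0, 0, -2.5], [0, 0, -2.5], [0, 0, -3], [0, 0, -2.5], [0, 0, 0], [0, 0, 0]], gripper=[0.8, 0.8, 0.8, 0.8, 0.8, 0.8, 0.8])

```text
time_s: 22.95
tool_pos: [0.4375, -0.012, 0.2154]
tool_rot: [180.0, -0.0, 102.9]
force: [-1.0, 0.0, -2.9]
grip_width: 0.0133
grasp_force: 47.9
```

```bash
python3 - <<'E'
from h import *
plan(605.5,-54.8,212,103.4)
E
```

```text
at [437.5 -12.  215.4] [180.   -0.  102.9] t 22.95 F [-1.   0.  -2.9] w 13.3 47.9
 turn z rad -0.008  then cm x,y,z: [-8.05 15.35  0.34]  horiz 17.3
```

Call:
drive_tool(angular=[[0, 0, -0.008], [0, 0, 0], [0, 0, 0], [0, 0, 0], [0, 0, 0], [0, 0, 0], [0, 0, 0], [0, 0, 0], [0, 0, 0], [0, 0, 0], [0, 0, 0], [0, 0, 0]], delta_pos=[[-0.6, 1.1, 0], [-1.2, 2.3, 0], [-1.3, 2.5, 0], [-1.3, 2.5, 0], [-1.3, 2.5, 0], [-1.2, 2.3, 0], [-0.75, 1.4, 0], [-0.4, 0.75, 0], [0, 0, 0], [0, 0, 0], [0, 0, 0], [0, 0, 0]], gripper=[0.8, 0.8, 0.8, 0.8, 0.8, 0.8, 0.8, 0.8, 0.8, 0.8, 0.8, 0.8])

```text
time_s: 24.15
tool_pos: [0.6052, -0.0544, 0.2156]
tool_rot: [180.0, -0.0, 103.4]
force: [-1.5, -0.7, -2.1]
grip_width: 0.0132
grasp_force: 47.9
```

```bash
python3 - <<'E'
from h import *
plan(605.5,-54.8,195,103.4)
c=eyes.read_camera('wrist'); s=eyes.read_camera('scene'); save(c,'w9'); save(s,'s9')
import pickle; pickle.dump((c,s),open('w9.pkl','wb'))
p=telemetry.get_obs()['tool_pos']
for q,n in((c,'w'),(s,'s')):
  print(n,'foot pred',proj(q,[p+[0,0,-.0905],p+[0,0,-.02]]).round(1).tolist())
  for t,z in(('long_punch',.1),('short_punch1',.09),('punch_rack',.065)):
    for r in models.cut_out(q,t)[:2]:
      ys,xs=np.where(r['pixels']); print(t,round(r['p'],2),np.round(r['centre'],1),xs.min(),xs.max(),ys.min(),ys.max(),np.round(plane(q,[r['centre']],z)[0]*1000,1))
a=cv2.resize(c['pixels'][60:260,180:380,::-1],(400,400),interpolation=2)
b=cv2.resize(s['pixels'][100:270,150:320,::-1],(400,400),interpolation=2)
cv2.imwrite('pics/w9c.png',np.hstack([a,b]))
E
```

```text
at [605.2 -54.4 215.6] [180.   -0.  103.4] t 24.15 F [-1.5 -0.7 -2.1] w 13.2 47.9
 turn z rad 0.0  then cm x,y,z: [-0.04  0.02  2.06]  horiz 0.0
w foot pred [[281.6, 214.8], [281.9, 246.5]]
long_punch 0.77 [280.4 285.8] 257 304 210 307 [ 623.3 -133.9  100. ]
short_punch1 0.66 [291.5 201.2] 285 300 186 211 [614.  -48.9  90. ]
short_punch1 0.65 [266.3 198.9] 259 275 186 212 [589.9 -52.3  90. ]
punch_rack 0.81 [281.7 189. ] 245 317 171 217 [603.2 -44.2  65. ]
s foot pred [[215.0, 179.8], [210.5, 140.8]]
long_punch 0.88 [214.1 150.2] 206 217 101 179 [ 528.8 -180.1  100. ]
short_punch1 0.68 [213.7 207.4] 208 218 198 221 [624.9 -34.6  90. ]
short_punch1 0.51 [222.  201.1] 218 227 191 213 [604.9 -40.4  90. ]
punch_rack 0.7 [218.3 224.6] 194 243 198 251 [628.5 -20.   65. ]
```

View pics/w9c.png

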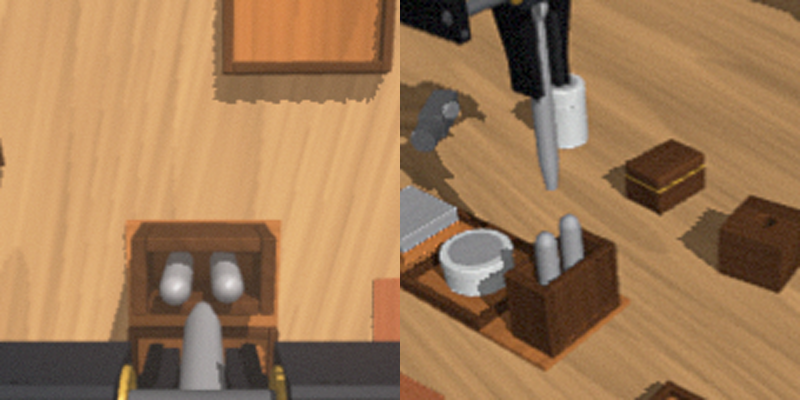

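The punch hangs vertical above the rack: foot at crop-left (203,305), between the short domes at (176,290) and (228,290). The foot prediction matches both cameras to a pixel. Next I locate the domes against the foot.

```bash
python3 - <<'E'
from h import *
import pickle
from scipy.optimize import least_squares
c,s=pickle.load(open('w9.pkl','rb'))
th=np.linspace(0,np.pi,13); sph=np.array([[np.sin(u)*np.cos(v),np.sin(u)*np.sin(v),np.cos(u)] for u in th for v in a])*.008
def pred(x,y):
    P=sph+[x,y,.086]; w=proj(c,P); q=proj(s,P)
    return np.array([(w[:,0].min()+w[:,0].max())/2,w[:,1].max(),(q[:,0].min()+q[:,0].max())/2,q[:,1].min()])
ob={}
for k,bw,bs in(('sp1',(259,275,186,212),(218,227,191,213)),('sp2',(285,300,186,212),(208,218,198,221))):
    # dome column from wrist mask near its bottom rows, scene near its top
    o=np.array([(bw[0]+bw[1])/2,bw[3]+.5,(bs[0]+bs[1])/2,bs[2]-.5]); ob[k]=o
    o[0]={'sp1':268,'sp2':294}[k]
    for idx in([0,1],[2,3],[0,1,2,3]):
        r=least_squares(lambda v:(pred(*v)-o)[idx],[.6,-.055]); print(k,idx,np.round(r.x*1000,1),np.round(r.fun,1))
E
```

```text
sp1 [0, 1] [592.7 -58.2] [0. 0.]
sp1 [2, 3] [591.7 -59.1] [-0.  0.]
sp1 [0, 1, 2, 3] [592.6 -58.3] [-0.2  0.  -0.1  0.4]
sp2 [0, 1] [617.5 -52.3] [0. 0.]
sp2 [2, 3] [615.4 -52.2] [-0.  0.]
sp2 [0, 1, 2, 3] [617.  -52.1] [-0.4 -0.3 -0.8  0.4]
```

The midpoint of the domes is (604.8,-55.2) with a gap of about 9 mm, and the foot is within 1 mm of it. I lower gently.

Call:
drive_tool(angular=[[0, 0, 0], [0, 0, 0], [0, 0, 0], [0, 0, 0], [0, 0, 0], [0, 0, 0], [0, 0, 0], [0, 0, 0], [0, 0, 0], [0, 0, 0], [0, 0, 0], [0, 0, 0], [0, 0, 0]], delta_pos=[[-0.07, -0.06, 0.8], [0, 0, 1], [0, 0, 0.8], [0, 0, 0.3], [0, 0, 0.2], [0, 0, 0.2], [0, 0, 0.2], [0, 0, 0.2], [0, 0, 0.2], [0, 0, 0.2], [0, 0, 0.2], [0, 0, 0], [0, 0, 0]], gripper=[0.8, 0.8, 0.8, 0.8, 0.8, 0.8, 0.8, 0.8, 0.8, 0.8, 0.8, 0.8, 0.8])

```text
time_s: 25.85
tool_pos: [0.6053, -0.0556, 0.1724]
tool_rot: [180.0, -0.0, 103.4]
force: [0.1, 0.2, -1.5]
grip_width: 0.013
grasp_force: 47.9
```

Call:
drive_tool(angular=[[0, 0, 0], [0, 0, 0], [0, 0, 0], [0, 0, 0], [0, 0, 0], [0, 0, 0], [0, 0, 0], [0, 0, 0], [0, 0, 0], [0, 0, 0], [0, 0, 0], [0, 0, 0]], delta_pos=[[0, 0, 0.2], [0, 0, 0.2], [0, 0, 0.2], [0, 0, 0.2], [0, 0, 0.2], [0, 0, 0.2], [0, 0, 0.2], [0, 0, 0.2], [0, 0, 0.2], [0, 0, 0.2], [0, 0, 0], [0, 0, 0]], gripper=[0.8, 0.8, 0.8, 0.8, 0.8, 0.8, 0.8, 0.8, 0.8, 0.8, 0.8, 0.8])

```text
time_s: 27.05
tool_pos: [0.6053, -0.0556, 0.1523]
tool_rot: [-180.0, -0.0, 103.4]
force: [-0.3, 0.4, -1.7]
grip_width: 0.0132
grasp_force: 47.9
```

```bash
python3 - <<'E'
from h import *
plan(604.8,-55.2,109.5,103.4)
c=eyes.read_camera('wrist'); s=eyes.read_camera('scene')
a=cv2.resize(c['pixels'][80:280,180:380,::-1],(400,400),interpolation=2)
b=cv2.resize(s['pixels'][100:270,150:320,::-1],(400,400),interpolation=2)
cv2.imwrite('pics/w10.png',np.hstack([a,b]))
E
```

```text
at [605.3 -55.6 152.3] [-180.    -0.   103.4] t 27.05 F [-0.3  0.4 -1.7] w 13.2 47.9
 turn z rad 0.0  then cm x,y,z: [ 0.05 -0.04  4.28]  horiz 0.1
```

View pics/w10.png

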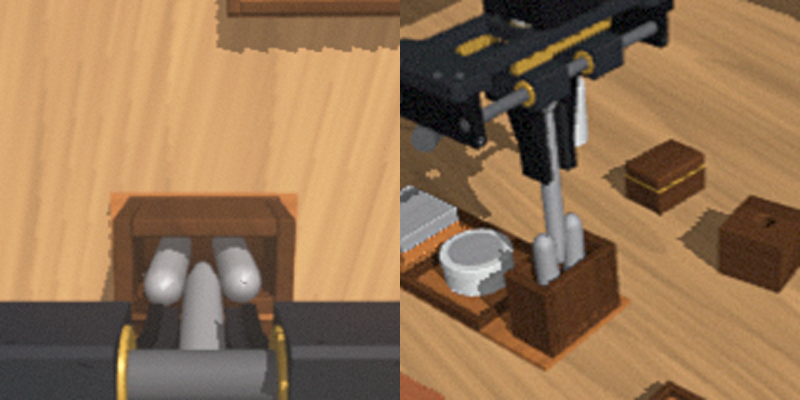

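The long punch is already parting the two shorts, at crop-left (165,275) and (237,275), with almost no force. I continue down.

Call:
drive_tool(angular=[[0, 0, 0], [0, 0, 0], [0, 0, 0], [0, 0, 0], [0, 0, 0], [0, 0, 0], [0, 0, 0], [0, 0, 0], [0, 0, 0], [0, 0, 0], [0, 0, 0], [0, 0, 0], [0, 0, 0], [0, 0, 0], [0, 0, 0]], delta_pos=[[0, 0, 0.25], [0, 0, 0.25], [0, 0, 0.25], [0, 0, 0.25], [0, 0, 0.25], [0, 0, 0.25], [0, 0, 0.25], [0, 0, 0.25], [0, 0, 0.25], [0, 0, 0.25], [0, 0, 0.25], [0, 0, 0.25], [0, 0, 0.25], [0, 0, 0], [0, 0, 0]], gripper=[0.8, 0.8, 0.8, 0.8, 0.8, 0.8, 0.8, 0.8, 0.8, 0.8, 0.8, 0.8, 0.8, 0.8, 0.8])

```text
time_s: 28.65
tool_pos: [0.6053, -0.0556, 0.1198]
tool_rot: [-180.0, -0.0, 103.4]
force: [-0.3, -1.5, -1.3]
grip_width: 0.0131
grasp_force: 47.9
```

Call:
drive_tool(angular=[[0, 0, 0], [0, 0, 0], [0, 0, 0], [0, 0, 0], [0, 0, 0], [0, 0, 0], [0, 0, 0]], delta_pos=[[0, 0, 0.2], [0, 0, 0.2], [0, 0, 0.2], [0, 0, 0.2], [0, 0, 0.2], [0, 0, 0], [0, 0, 0]], gripper=[0.8, 0.8, 0.8, 0.8, 0.8, 0.8, 0.8])

```text
time_s: 29.35
tool_pos: [0.6052, -0.0556, 0.1097]
tool_rot: [-180.0, -0.0, 103.4]
force: [0.3, -0.3, -2.2]
grip_width: 0.013
grasp_force: 47.9
```

Call:
drive_tool(angular=[[0, 0, 0], [0, 0, 0], [0, 0, 0], [0, 0, 0], [0, 0, 0], [0, 0, 0], [0, 0, 0], [0, 0, 0], [0, 0, 0], [0, 0, 0], [0, 0, 0], [0, 0, 0]], delta_pos=[[0, 0, 0.05], [0, 0, 0], [0, 0, 0], [0, 0, 0], [0, 0, 0], [0, 0, 0], [0, 0, -1.5], [0, 0, -2.5], [0, 0, -3], [0, 0, -3], [0, 0, 0], [0, 0, 0]], gripper=[0.8, 0.8, 1.8, 2.6, 4, 4.5, 4.5, 4.5, 4.5, 4.5, 4.5, 4.5])

```text
time_s: 30.55
tool_pos: [0.606, -0.0557, 0.2112]
tool_rot: [179.8, 0.0, 103.4]
force: [-0.2, 0.1, -1.0]
grip_width: 0.0452
grasp_force: 0.0
```

```bash
python3 - <<'E'
from h import *
plan(433,-151.7,205,99)
c=eyes.read_camera('wrist'); s=eyes.read_camera('scene')
a=cv2.resize(c['pixels'][80:280,180:380,::-1],(400,400),interpolation=2)
b=cv2.resize(s['pixels'][100:270,150:320,::-1],(400,400),interpolation=2)
cv2.imwrite('pics/w11.png',np.hstack([a,b]))
for t in('long_punch','short_punch1'):
  for r in models.cut_out(s,t)[:2]:
      ys,xs=np.where(r['pixels']); print(t,round(r['p'],2),np.round(r['centre'],1),xs.min(),xs.max(),ys.min(),ys.max())
print(proj(s,[[.6049,-.0554,.145],[.6049,-.0554,.155]]))
E
```

```text
at [606.  -55.7 211.2] [179.8   0.  103.4] t 30.55 F [-0.2  0.1 -1. ] w 45.2 0.0
 turn z rad 0.077  then cm x,y,z: [ -6.77 -18.59   0.62]  horiz 19.8
long_punch 0.88 [215.3 182.6] 207 220 162 213
long_punch 0.31 [217.3 224.6] 194 242 199 250
short_punch1 0.77 [221.5 198.9] 219 230 189 213
short_punch1 0.6 [210.5 211.8] 206 216 200 220
[[213.76900942 169.0474016 ]
 [213.14747974 163.6301821 ]]
```

View pics/w11.png

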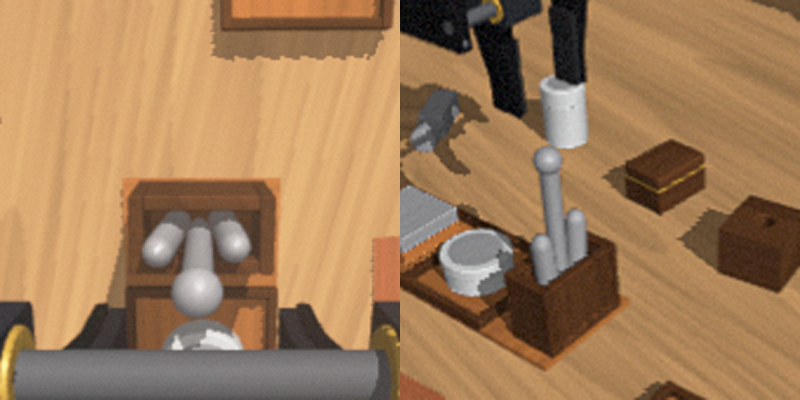

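The long punch stands on the trough floor: ball top at scene row 162, as predicted, with both shorts standing in the trough. Next is the ring box.

Call:
drive_tool(angular=[[0, 0, 0.077], [0, 0, 0], [0, 0, 0], [0, 0, 0], [0, 0, 0], [0, 0, 0], [0, 0, 0], [0, 0, 0], [0, 0, 0], [0, 0, 0], [0, 0, 0], [0, 0, 0]], delta_pos=[[0, 0, 0], [-0.7, -2, 0], [-1.4, -3.8, 0], [-1.4, -3.8, 0], [-1.4, -3.8, 0], [-1.2, -3.4, 0], [-0.67, -1.8, 0], [0, 0, 3], [0, 0, 4], [0, 0, 0], [0, 0, 0], [0, 0, 0]], gripper=[4.5, 8.7, 8.7, 8.7, 8.7, 8.7, 8.7, 8.7, 8.7, 8.7, 8.7, 8.7])

```text
time_s: 31.95
tool_pos: [0.4334, -0.1518, 0.1409]
tool_rot: [179.9, 0.0, 99.0]
force: [-0.2, 0.5, 0.5]
grip_width: 0.0867
grasp_force: 0.0
```

```bash
python3 g.py ring_box 433 -151.7 30 99 9
```

```text
ring_box 0.69 [280.1, 205.0] [ 4.3182e+02 -1.5009e+02  6.9500e+00  5.0000e-02]
at [ 433.5 -151.8  140.9] [179.8   0.   99. ] t 32.05 F [-0.5 -0.4 -0.1] w 87.1 0.0
 turn z rad 0.0  then cm x,y,z: [ 0.02 -0.05 11.09]  horiz 0.1
```

Call:
drive_tool(angular=[[0, 0, 0.015], [0, 0, 0], [0, 0, 0], [0, 0, 0], [0, 0, 0], [0, 0, 0], [0, 0, 0], [0, 0, 0], [0, 0, 0], [0, 0, 0], [0, 0, 0], [0, 0, 0], [0, 0, 0], [0, 0, 0], [0, 0, 0], [0, 0, 0], [0, 0, 0], [0, 0, 0], [0, 0, 0]], delta_pos=[[0.07, -0.1, 2.5], [0, 0, 3], [0, 0, 3], [0, 0, 2], [0, 0, 0.8], [0, 0, 0], [0, 0, 0], [0, 0, 0], [0, 0, 0], [0, 0, 0], [0, 0, 0], [0, 0, -2], [0, 0, -4], [0, 0, -4], [0, 0, -4], [0, 0, -4], [0, 0, 0], [0, 0, 0], [0, 0, 0]], gripper=[8.7, 8.7, 8.7, 8.7, 8.7, 8.7, 5.2, 5.2, 5.2, 5.2, 5.2, 5.2, 5.2, 5.2, 5.2, 5.2, 5.2, 5.2, 5.2], squeeze=20)

```text
time_s: 33.95
tool_pos: [0.43, -0.1508, 0.2049]
tool_rot: [-179.9, -0.0, 98.1]
force: [-0.5, 0.3, -1.5]
grip_width: 0.0617
grasp_force: 20.0
```

```bash
python3 - <<'E'
from h import *
plan(628.3,108,205,103.8)
E
```

```text
at [ 430.  -150.8  204.9] [-179.9   -0.    98.1] t 33.95 F [-0.5  0.3 -1.5] w 61.7 20.0
 turn z rad -0.099  then cm x,y,z: [ 2.040e+01  2.543e+01 -1.000e-02]  horiz 32.6
```

Call:
drive_tool(angular=[[0, 0, -0.099], [0, 0, 0], [0, 0, 0], [0, 0, 0], [0, 0, 0], [0, 0, 0], [0, 0, 0], [0, 0, 0], [0, 0, 0], [0, 0, 0], [0, 0, 0], [0, 0, 0], [0, 0, 0], [0, 0, 0], [0, 0, 0], [0, 0, 0]], delta_pos=[[0, 0, 0], [1.2, 1.5, 0], [2.4, 3, 0], [2.8, 3.5, 0], [2.8, 3.5, 0], [2.8, 3.5, 0], [2.8, 3.5, 0], [2.8, 3.5, 0], [1.8, 2.2, 0], [1, 1.2, 0], [0, 0, 4], [0, 0, 4], [0, 0, 4], [0, 0, 0], [0, 0, 0], [0, 0, 0]], gripper=[5.2, 5.2, 5.2, 5.2, 5.2, 5.2, 5.2, 5.2, 5.2, 5.2, 5.2, 5.2, 5.2, 5.2, 5.2, 5.2])

```text
time_s: 35.55
tool_pos: [0.6307, 0.1075, 0.0888]
tool_rot: [179.8, 0.0, 103.8]
force: [-0.8, -0.8, 0.1]
grip_width: 0.0619
grasp_force: 20.0
```

```bash
python3 - <<'E'
from h import *
plan(628.3,108,33,103.8)
c=eyes.read_camera('wrist')
for t,z in(('short_tray',.013),):
  for r in models.cut_out(c,t)[:1]:
    cs=max(cv2.findContours(r['pixels'].astype(np.uint8),0,2)[0],key=cv2.contourArea).reshape(-1,2)
    print(t,round(r['p'],2),[np.round(x,1) for x in cv2.minAreaRect(plane(c,cs,z)[:,:2].astype(np.float32)*1000)])
cv2.imwrite('pics/w12.png',c['pixels'][:,:,::-1])
E
```

```text
at [630.7 107.5  88.8] [179.8   0.  103.8] t 35.55 F [-0.8 -0.8  0.1] w 61.9 20.0
 turn z rad -0.001  then cm x,y,z: [ 0.1  -0.22  5.58]  horiz 0.2
short_tray 0.6 [array([611.8, 169.2]), array([ 97.1, 147.9]), np.float64(13.8)]
```

View pics/w12.png

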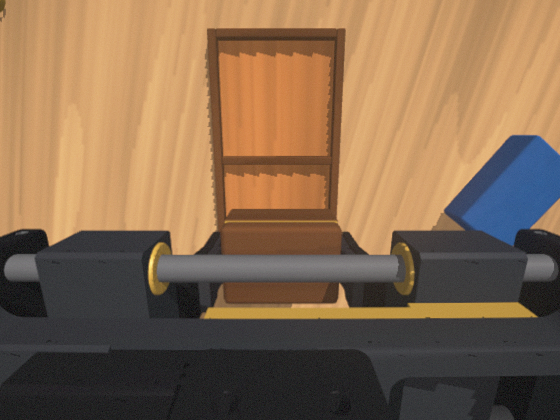

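The box is at (281,260), while the tray's axis is at column 276. I shift 3.5 mm toward -x and lower.

Call:
drive_tool(angular=[[0, 0, 0], [0, 0, 0], [0, 0, 0], [0, 0, 0], [0, 0, 0], [0, 0, 0], [0, 0, 0], [0, 0, 0]], delta_pos=[[0.1, -0.35, 1], [0, 0, 2], [0, 0, 1.5], [0, 0, 0.7], [0, 0, 0.3], [0, 0, 0.1], [0, 0, 0], [0, 0, 0]], gripper=[5.2, 5.2, 5.2, 5.2, 5.2, 5.2, 5.2, 5.2])

```text
time_s: 36.45
tool_pos: [0.6243, 0.1078, 0.0319]
tool_rot: [-179.8, -0.1, 103.8]
force: [-7.0, -0.6, 10.6]
grip_width: 0.0619
grasp_force: 20.0
```

Call:
drive_tool(angular=[[0, 0, 0], [0, 0, 0], [0, 0, 0], [0, 0, 0], [0, 0, 0], [0, 0, 0], [0, 0, 0], [0, 0, 0], [0, 0, 0], [0, 0, 0], [0, 0, 0]], delta_pos=[[0, 0, -0.08], [0, 0, 0], [0, 0, 0], [0, 0, 0], [0, 0, -2], [0, 0, -4], [0, 0, -4], [0, 0, -4], [0, 0, -3], [0, 0, 0], [0, 0, 0]], gripper=[5.2, 7.4, 7.4, 7.4, 7.4, 7.4, 7.4, 7.4, 7.4, 7.4, 7.4])

```text
time_s: 37.55
tool_pos: [0.6258, 0.1079, 0.2017]
tool_rot: [179.9, -0.0, 103.8]
force: [0.0, 0.3, -0.0]
grip_width: 0.0736
grasp_force: 0.0
```

```bash
python3 - <<'E'
from h import *
plan(445.3,-295,205,70)
c=eyes.read_camera('wrist');t=eyes.read_camera('top')
for q in(c,t):
  r=models.cut_out(q,'ring_box')[0]; print(r['p'],np.round(fit(S['ring_box']+[0,0,.005],[(q,r['pixels'])],(.625,.108,.24)),2))
cv2.imwrite('pics/w13.png',np.hstack([cv2.resize(c['pixels'][:,:,::-1],(400,300)),cv2.resize(t['pixels'][120:270,170:370,::-1],(400,300))]))
E
```

```text
at [625.8 107.9 201.7] [179.9  -0.  103.8] t 37.55 F [ 0.   0.3 -0. ] w 73.6 0.0
 turn z rad 0.59  then cm x,y,z: [-44.04  -3.18  -0.33]  horiz 44.2
0.81 [6.2417e+02 1.0842e+02 1.4520e+01 5.0000e-02]Traceback (most recent call last):
  File "<stdin>", line 5, in <module>
IndexError: list index out of range
```

Call:
drive_tool(angular=[[0, 0, 0.118], [0, 0, 0.118], [0, 0, 0.118], [0, 0, 0.118], [0, 0, 0.118], [0, 0, 0], [0, 0, 0], [0, 0, 0], [0, 0, 0], [0, 0, 0], [0, 0, 0], [0, 0, 0], [0, 0, 0], [0, 0, 0], [0, 0, 0], [0, 0, 0], [0, 0, 0], [0, 0, 0], [0, 0, 0], [0, 0, 0]], delta_pos=[[0, 0, 0], [0, 0, 0], [0, 0, 0], [0, 0, 0], [0, 0, 0], [-2, -0.15, 0], [-4, -0.3, 0], [-4.2, -0.3, 0], [-4.2, -0.3, 0], [-4.2, -0.3, 0], [-4.2, -0.3, 0], [-4.2, -0.3, 0], [-4.2, -0.3, 0], [-4.2, -0.3, 0], [-4.2, -0.3, 0], [-3, -0.23, 0], [-1.4, -0.1, 0], [0, 0, 3], [0, 0, 0], [0, 0, 0]], gripper=[7.4, 7.4, 7.4, 7.4, 7.4, 8.7, 8.7, 8.7, 8.7, 8.7, 8.7, 8.7, 8.7, 8.7, 8.7, 8.7, 8.7, 8.7, 8.7, 8.7])

```text
time_s: 39.75
tool_pos: [0.4437, -0.2947, 0.1706]
tool_rot: [-179.9, -0.0, 70.1]
force: [0.5, -0.3, 0.8]
grip_width: 0.0873
grasp_force: 0.0
```

```bash
python3 g.py tall_tin 445.3 -295 43 70 0
python3 - <<'E'
from h import *
t=eyes.read_camera('top')
for n,z,p in(('ring_box',.005,(.624,.108,.24)),('flat_tin',.005,(.627,-.146,0)),('bench_block',.005,(.647,-.236,.23)),('short_tray',0,(.617,.151,.24)),('tall_tin',0,(.445,-.295,0))):
  for r in models.cut_out(t,n)[:1]: print(n,r['p'],np.round(fit(S[n]+[0,0,z],[(t,r['pixels'])],p),2))
E
```

```text
tall_tin 0.84 [280.7, 205.0] [ 4.4510e+02 -2.9446e+02  2.5800e+00  6.0000e-02]
at [ 445.2 -294.8  171.9] [180.   -0.   70.1] t 39.85 F [0.5 0.1 0.7] w 87.0 0.0
 turn z rad 0.002  then cm x,y,z: [-2.000e-02  1.000e-02  1.289e+01]  horiz 0.0
ring_box 0.73 [6.2692e+02 1.0746e+02 1.5250e+01 1.0000e-01]
flat_tin 0.81 [ 6.3024e+02 -1.4855e+02  7.4000e-01  1.9000e-01]
bench_block 0.87 [ 6.4636e+02 -2.3544e+02  1.8090e+01  1.3000e-01]
short_tray 0.72 [6.1754e+02 1.5170e+02 1.3720e+01 2.4000e-01]
tall_tin 0.95 [ 4.4686e+02 -2.9408e+02  2.7700e+00  5.0000e-02]
```

Call:
drive_tool(angular=[[0, 0, 0], [0, 0, 0], [0, 0, 0], [0, 0, 0], [0, 0, 0], [0, 0, 0], [0, 0, 0], [0, 0, 0], [0, 0, 0], [0, 0, 0], [0, 0, 0], [0, 0, 0], [0, 0, 0]], delta_pos=[[0, 0, 3], [0, 0, 4], [0, 0, 4], [0, 0, 1.9], [0, 0, 0], [0, 0, 0], [0, 0, 0], [0, 0, 0], [0, 0, 0], [0, 0, 0], [0, 0, 0], [0, 0, 0], [0, 0, 0]], gripper=[8.7, 8.7, 8.7, 8.7, 8.7, 8.7, 3.5, 3.5, 3.5, 3.5, 3.5, 3.5, 3.5], squeeze=20)

```text
time_s: 41.45
tool_pos: [0.4455, -0.2949, 0.0423]
tool_rot: [180.0, 0.0, 70.0]
force: [1.1, -0.2, 0.7]
grip_width: 0.043
grasp_force: 20.0
```

```bash
python3 - <<'E'
from h import *
plan(606,194.5,205,70)
E
```

```text
at [ 445.5 -294.9   42.3] [180.   0.  70.] t 41.45 F [ 1.1 -0.2  0.7] w 43.0 20.0
 turn z rad 0.0  then cm x,y,z: [ 51.48  -1.65 -16.27]  horiz 51.5
```

Call:
drive_tool(angular=[[0, 0, 0], [0, 0, 0], [0, 0, 0], [0, 0, 0], [0, 0, 0], [0, 0, 0], [0, 0, 0], [0, 0, 0], [0, 0, 0], [0, 0, 0], [0, 0, 0], [0, 0, 0], [0, 0, 0], [0, 0, 0], [0, 0, 0], [0, 0, 0], [0, 0, 0], [0, 0, 0], [0, 0, 0], [0, 0, 0]], delta_pos=[[0, 0, -2], [0, 0, -4], [0, 0, -4], [0, 0, -4], [0, 0, -2.3], [2, 0, 0], [3.5, -0.15, 0], [4.2, -0.15, 0], [4.2, -0.15, 0], [4.2, -0.15, 0], [4.2, -0.15, 0], [4.2, -0.15, 0], [4.2, -0.15, 0], [4.2, -0.15, 0], [4.2, -0.15, 0], [4.2, -0.15, 0], [4, -0.15, 0], [2.7, 0, 0], [1.5, 0, 0], [0, 0, 0]], gripper=[3.5, 3.5, 3.5, 3.5, 3.5, 3.5, 3.5, 3.5, 3.5, 3.5, 3.5, 3.5, 3.5, 3.5, 3.5, 3.5, 3.5, 3.5, 3.5, 3.5])

```text
time_s: 43.45
tool_pos: [0.6053, 0.1969, 0.2042]
tool_rot: [-179.9, 0.1, 70.2]
force: [-1.1, 0.2, -1.0]
grip_width: 0.0432
grasp_force: 20.0
```

Call:
drive_tool(angular=[[0, 0, 0], [0, 0, 0], [0, 0, 0], [0, 0, 0], [0, 0, 0]], delta_pos=[[0, 0, 4], [0, 0, 4], [0, 0, 3], [0, 0, 0], [0, 0, 0]], gripper=[3.5, 3.5, 3.5, 3.5, 3.5])

```text
time_s: 43.95
tool_pos: [0.6059, 0.1928, 0.0959]
tool_rot: [180.0, 0.0, 69.9]
force: [-0.0, -0.8, -0.7]
grip_width: 0.0432
grasp_force: 20.0
```

```bash
python3 - <<'E'
from h import *
plan(606,194.5,48,70)
E
```

```text
at [605.9 192.8  95.9] [180.    0.   69.9] t 43.95 F [-0.  -0.8 -0.7] w 43.2 20.0
 turn z rad -0.002  then cm x,y,z: [ 0.16 -0.05  4.79]  horiz 0.2
```

Call:
drive_tool(angular=[[0, 0, 0], [0, 0, 0], [0, 0, 0], [0, 0, 0], [0, 0, 0], [0, 0, 0], [0, 0, 0], [0, 0, 0]], delta_pos=[[0.1, 0, 2], [0, 0, 1.5], [0, 0, 0.8], [0, 0, 0.3], [0, 0, 0.2], [0, 0, 0.05], [0, 0, 0], [0, 0, 0]], gripper=[3.5, 3.5, 3.5, 3.5, 3.5, 3.5, 3.5, 3.5])

```text
time_s: 44.75
tool_pos: [0.6065, 0.1958, 0.0474]
tool_rot: [180.0, -0.0, 70.0]
force: [-1.1, -0.1, -0.4]
grip_width: 0.0433
grasp_force: 20.0
```

Height is right (47.4, which puts the tin on the floor). I release and rise.

Call:
drive_tool(angular=[[0, 0, 0], [0, 0, 0], [0, 0, 0], [0, 0, 0], [0, 0, 0], [0, 0, 0], [0, 0, 0], [0, 0, 0], [0, 0, 0], [0, 0, 0], [0, 0, 0]], delta_pos=[[0, 0, 0], [0, 0, 0], [0, 0, 0], [0, 0, 0], [0, 0, -2], [0, 0, -4], [0, 0, -4], [0, 0, -4], [4, 0, -3], [4, 0, 0], [0, 0, 0]], gripper=[5.5, 6.5, 6.5, 6.5, 6.5, 6.5, 6.5, 6.5, 6.5, 6.5, 6.5])

```text
time_s: 45.85
tool_pos: [0.6332, 0.2792, 0.2169]
tool_rot: [-180.0, -0.3, 70.5]
force: [-0.6, 0.3, -0.0]
grip_width: 0.065
grasp_force: 0.0
```

```bash
python3 - <<'E'
from h import *
o=telemetry.get_obs(); print(o['tool_pos'],o['time_s'],o['joint_velocities'].round(1))
C=[eyes.read_camera('top'),eyes.read_camera('scene'),eyes.read_camera('wrist')]
for t in C:
 for n,z,p in(('tall_tin',.005,(.606,.195,0)),('ring_box',.005,(.626,.108,.24)),('flat_tin',.005,(.627,-.146,0)),('bench_block',.005,(.647,-.236,.23)),('short_tray',0,(.617,.151,.24))):
  for r in models.cut_out(t,n)[:1]: print(n,round(r['p'],2),np.round(r['centre']),np.round(fit(S[n]+[0,0,z],[(t,r['pixels'])],p),2))
for n in('long_punch','short_punch1'):
  for r in models.cut_out(C[1],n)[:2]:
      ys,xs=np.where(r['pixels']); print(n,round(r['p'],2),xs.min(),xs.max(),ys.min(),ys.max())
E
```

```text
[0.63318776 0.2791586  0.21693051] 45.85 [ 1.1 -1.2  2.2  5.5  3.4  1.2  1.4]
tall_tin 0.7 [204. 177.] [6.0798e+02 1.9482e+02 2.1300e+00 1.6000e-01]
ring_box 0.8 [239. 170.] [6.2345e+02 1.0655e+02 1.7220e+01 1.5000e-01]
flat_tin 0.84 [345. 174.] [ 6.2920e+02 -1.4841e+02  5.7900e+00  1.1000e-01]
bench_block 0.86 [380. 164.] [ 6.4663e+02 -2.3507e+02  1.3540e+01  5.0000e-02]
short_tray 0.87 [216. 179.] [6.1746e+02 1.5110e+02 1.4060e+01 4.8000e-01]
tall_tin 0.77 [317. 309.] [6.0735e+02 1.9426e+02 3.3400e+00 7.0000e-02]
ring_box 0.55 [270. 286.] [6.2603e+02 1.0816e+02 1.6800e+01 7.0000e-02]
flat_tin 0.84 [184. 211.] [ 6.2878e+02 -1.4899e+02  5.2400e+00  1.4000e-01]
bench_block 0.62 [154. 197.] [ 6.4711e+02 -2.3617e+02  1.2930e+01  4.0000e-02]
short_tray 0.62 [301. 316.] [617.95 151.99  13.97   0.66]
tall_tin 0.65 [279. 246.] [606.84 196.     2.43   1.69]
ring_box 0.7 [321. 297.] [627.37 116.76   3.93   1.15]
bench_block 0.47 [321. 297.] [ 647.   -236.     13.18    1.  ]
short_tray 0.74 [284. 232.] [615.02 155.37  12.68   1.64]
long_punch 0.6 206 223 162 216
short_punch1 0.67 122 247 190 256
short_punch1 0.65 220 229 189 212
```

Call:
drive_tool(angular=[[0, 0, 0], [0, 0, 0], [0, 0, 0], [0, 0, 0], [0, 0, 0]], delta_pos=[[0, 0, 0], [0, 0, 0], [0, 0, 0], [0, 0, 0], [0, 0, 0]], gripper=[6.5, 6.5, 6.5, 6.5, 6.5])

```text
time_s: 47.35
tool_pos: [0.6334, 0.271, 0.2167]
tool_rot: [180.0, -0.0, 70.0]
force: [-0.1, -1.0, 1.1]
grip_width: 0.0651
grasp_force: 0.0
```

```bash
python3 -c "
from cell import env; print(env.sign_off())"
```

```text
the job is handed in; nothing more can be done
None
```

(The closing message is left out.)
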